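# Grease the spindle bearing

### The job

Grease the bearing inside the spindle drive: swing the latch lever at the housing's front forward off the lid and open the lid all the way back, so that it stays open by itself. Then take the grease gun out of its stand, press its coupler squarely, in line with the leaning nipple on the bearing, until it snaps on, and push on until the gun's spring pump is fully stroked or nearly so. Finish while holding it there: gun in the gripper, coupler on the nipple, pump kept pressed in against its spring; leave the things lying about the bench where they are.

Things in the scene. Friction and masses are not known exactly. Their poses are not given: they have to be found in the camera images.
- drive: spindle drive, fixed: grey box housing 110 mm deep (x), 160 mm wide (y), rim 84 mm high, on a 136 x 196 mm base plate; square 57 mm motor on its left (+y) out to 150 mm, shaft hub on its right out to -125 mm. Origin: centre of the underside; x from its front (lid handle, latch; faces the robot) to its rear (hinge), z up. Inside: a dark bearing block with the nipple
- latch (a joint): angle of the latch lever, rad: 0 latched (starts 0 to 0.08), grows as its upper end swings forward (drive -x) and down, stop at 1.7; axis along the drive's y through point latch_pivot. Friction (0.03 N m) keeps it where it is left. Below about 0.2 its tongue lies over the lid's keeper and the lid cannot be lifted; from 0.5 on it is well clear
- latch_pivot (a point): pivot of the latch lever, on the housing's front wall, 63 mm in front of the drive's origin, 50 mm to its right (-y), 50 mm high
- latch_tip (a point): upper end of the latch lever: steel blade 24 mm wide (drive y), 4 mm thick, upright when latched, in front of the lid, rising 25 mm above the lid's top (97 mm). Point: middle of its end edge, 72 mm above the pivot, 14 mm in front of it. Over the lid, the space behind it (+x) is free, so a fingertip can pull it forward; it can also be pinched
- lid (a joint): angle of the lid, rad: 0 shut, grows as its front rises, 1.57 upright, stop at 1.9; axis along the drive's y through point lid_hinge. Mass 0.25 kg, weak friction: it falls shut if let go below about 1.35 and falls back onto its stop beyond about 1.65
- lid_hinge (a point): a point on the lid's hinge axis: 63 mm behind the drive's origin, 87.5 mm high, mid-width
- lid_handle (a point): middle of the lid's handle: round steel bar, 11 mm, 80 mm long, parallel to the drive's y, 35 mm out from the lid's front edge (29 mm free between bar and lid) in the plane of the lid; 157 mm from the hinge axis, 30 mm left (+y) of the middle, 89 mm high when shut. It turns with the lid to end above the upright lid, so it can be held from above all the way
- nipple: steel button-head grease nipple on the bearing. Origin: its foot, 12 mm in front of the drive's origin, 63 mm high, mid-width; z: out along its axis, which leans 30 degrees from vertical towards the drive's front (-x). Its flat 8 mm end is 20 mm out along z. Head diameter 14 mm (widest 12 to 14 mm out), neck 9 mm. The end lies 4 mm below the housing's rim, room for the coupler all round
- stand: bent steel tool stand, fixed: top plate 70 mm (x) by 110 mm (y), 80 mm high, on two side legs whose feet reach 146 mm overall in y. Origin: under its centre. The gun hangs in the 32 mm hole 24 mm to the +y side of the middle; the smaller hole is empty
- gun: push-type grease gun, about 0.34 kg, 150 mm long, round, hanging upright in the stand by a 38 mm collar 62 mm up (draw it straight up 70 mm to clear). Origin: centre of the coupler's mouth, pump relaxed, 18 mm above the bench in the stand; z: up the gun. Barrel 28 mm in diameter from 50 to 150 mm along z, ribbed from 100 mm up: hold it there, in line with its axis, with 40 N or more
- coupler_mouth (a point): centre of the coupler's mouth at the gun's lower end: steel, 26 mm in diameter, 34 mm long, bore 18 mm, on a 12 mm tube that slides into the barrel as the pump is stroked. Four sprung jaws ride over the nipple's head (5 to 10 N) and snap behind it; the mouth then lies 3 to 5 mm out along the nipple's z (before the snap, 7 mm or more)
- gun_pump (a joint): stroke of the gun's pump, m: 0 relaxed, 0.012 fully pressed in; the spring pushes back with 10 N at the start and 16 N at the end of the stroke
- fuse_tin: small tin 50 x 68 x 20 mm lying on the bench, not needed. Origin: centre of its underside
- syringe: small syringe of paste, 91 mm long, 26 mm thick, lying on the bench, not needed. Origin: underside at mid-length
- sample_dish: round lidded dish, 56 mm across, 12 mm high, not needed. Origin: centre of its underside
Mind the look-alikes: they are no part of the job. What is meant by the gun is not pink, and is the larger of those in its own colour.

How it is judged:
On the way, in this order (a step that is already met when the one before it is completed fails the run):
1. the latch lever is swung clear of the lid (value of joint latch above 0.5 rad), for 0.2 s.
2. the lid is open past upright (value of joint lid above 1.6 rad), for 0.2 s.
3. the gun's coupler is snapped squarely onto the nipple (z of coupler_mouth in the frame of nipple between 0.001 and 0.0055 m and x of coupler_mouth in the frame of nipple between -0.003 and 0.003 m and y of coupler_mouth in the frame of nipple between -0.003 and 0.003 m and angle between the z axis of gun and the z axis of nipple, either way round below 0.14 rad), for 0.2 s.
At the end, for the whole second after the job is handed in: The lid stands open (over 1.6 rad); the coupler is snapped on the nipple: its mouth 1 to 5.5 mm out along the nipple's axis and within 3 mm of that axis either way, the gun within 8 degrees of it; the pump is pressed in by more than 8 of its 12 mm; the gun is held still in the gripper (all of step 3 and value of joint lid above 1.6 rad and value of joint gun_pump above 0.008 m and contact force between the fingers and gun above 2 N and linear speed of gun below 0.02 m/s); the arm keeps its last pose, push and grip.
It fails at once if the tin is shifted by more than 20 mm (distance of fuse_tin from where it was at the start of the episode above 0.02 m).
It fails at once if the syringe is shifted by more than 20 mm (distance of syringe from where it was at the start of the episode above 0.02 m).
It fails at once if the sample dish is shifted by more than 20 mm (distance of sample_dish from where it was at the start of the episode above 0.02 m).
It also fails if it takes over 67 s, if anything falls off the work surface, if the arm or the gripper's body presses on something with over 40 N, if the wrist force passes 120 N, or if a joint passes its speed limit or range.

### The arm

A 7-joint arm with a two-finger parallel gripper is mounted at the origin on a cart in front of the work surface, level with it; the furniture and walls round the work are solid. World frame = base frame: x ahead of the robot, y to its left, z up, the work surface at z = 0. Lengths are in m, angles in rad, forces in N, time in s.
With the tool pointing down it reaches from about 0.4 to 0.875 m from the base axis. Payload 19.3 kg.
Tool frame: the origin (TCP) lies midway between the tips of the shut fingers; the grasp point (between the pads) lies 19 mm behind it; z points along the fingers, y is the line along which they close (so a half turn about z gives the same grasp; the last joint's range is limited). The gripper opens to 85 mm and grips with 20 to 120 N. Pads are 22 mm wide; open, the fingers measure 114 mm over their backs; the gripper's body (76 mm by 85 mm) begins 54 mm behind the grasp point. The pads swing forward as they close: fully open they stand 13 mm farther back than shut.
Start: joints at [1.033, 0.521, -0.036, 1.599, 0.021, 1.021, -0.113], TCP at [0.282, -0.558, 0.231] pointing down, gripper open.
Joint ranges: [-2.91, 2.91], [-0.3, 2.13], [-1.5, 1.42], [0.17, 2.43], [-1.26, 4.41], [0.16, 1.93], [-2.52, 2.52]. Speed limits (rad/s): [1.89, 1.89, 2.39, 2.39, 3.01, 3.01, 3.01].

### API

Orientations are given as a 3x3 rotation matrix whose columns are the frame's x, y, z axes.
In Python, from cell import monitor, vision, ctrl gives the robot as it stands.
- The arm moves only by the tool apply_moves, never from a script. Its argument "series" is a list of rows, each an object of numbers: "tx", "ty", "tz": the shift along the tool's x, y, z in mm; "yaw": the turn about the tool's z in degrees; "claw": the closure in counts, from 0 (fully open) to 255 (shut). In form: [{"tx": .., "ty": .., "tz": .., "yaw": .., "claw": ..}, ...]. A call has 1 to 12 rows; each row is the pose to reach, as a shift and turn from the pose commanded when the call began, along the tool's axes at that moment; what a row does not reach only later rows make up. A row lasts 1/10 s, in which the tool goes at most 50 mm and 8.59 degrees, less where a joint would pass 70% of its speed; a pose out of reach is approached as far as the arm can. A call with a gripper value outside its range is refused whole. The fingers move at their own pace and stop on an object; "newtons" is the grip in N (left out, the last holds). Time passes only in rows, so rows that repeat a pose let the fingers close. It gives the time, the measured TCP pose, the force, the opening and the grip force at its end, in the units of the state.
- monitor.state(): the state, without advancing time (a new reading comes with each control period).
- vision.capture(name): name is "scene" or "top" or "wrist"; returns the picture (384x512x3 uint8, red, green, blue); there is no depth.
- vision.calibration(name): a dict with "mtx" (3x3 intrinsics, pixels), "world_to_cam" (4x4, takes a point from world to camera coordinates); the wrist camera has in their place "tool_from_camera" (4x4, takes a point from camera to tool coordinates, whose origin is the TCP and whose axes are the flange's). Camera axes: x right, y up, looking along -z (the intrinsics and any distortion apply to the point x, -y, -z); pixel columns grow to the right and rows downward; lengths in m; the calibration is good to about 2 mm. A picture is of the moment at which its call begins: read the wrist's pose just before it. calibration takes no time and is no camera call.
- ctrl.finish_job(): hands the job in; it is judged then, once.
The state is a dict: "time": time; "q": joint angles; "dq": joint speeds; "tau": joint torques, N m; "tcp_pos": TCP position; "tcp_rot": TCP orientation; "wrist_force": force on the tool from outside, world axes, zero at the start; "moment": the same for the moment, N m; "gripper_width": finger opening in m; "gripper_force": force on a finger pad.
Only numpy, scipy, OpenCV 4.12 (cv2) and the standard library are available. Lean on these libraries where they do the work, as an engineer would, in place of code of your own. Each camera call takes 0.05 s, during which the arm holds its last target. There are 200 camera calls.

## Working session

There is one attempt and no reset: what is moved stays moved. The work goes in short steps, Python scripts to look and compute and a tool call to move; the robot and the scene stay as the last step left them, time stands still between calls to the robot, and variables do not carry over. Pictures are saved under pics/ and viewed, at most 10 in all, crops included, and the job is handed in when it is done.

Besides the shell and the picture viewer there is one more tool, called after "Emit:" by a JSON object that holds its "op" and its "data", one argument or row to a line. apply_moves: Moves the arm, as the interface text tells. Its arguments: {"type":"object","properties":{"series":{"type":"array"},"newtons":{"type":"number"}},"required":["series"]}

```bash
mkdir -p pics && ls && python3 - <<'E'
from cell import monitor, vision, ctrl
import cv2,numpy as np
np.set_printoptions(precision=4,suppress=True)
a=vision.capture("scene");b=vision.capture("top")
cv2.imwrite("pics/scene.png",a[...,::-1]);cv2.imwrite("pics/top.png",b[...,::-1])
for n in("scene","top","wrist"):
  for k,v in vision.calibration(n).items(): print(n,k,np.array(v).tolist() if not isinstance(v,str) else v)
s=monitor.state();print(s)
E
```

```text
pics
scene mtx [[416.0606665915612, 0.0, 256.015354115314], [0.0, 416.0606665915612, 180.0861344448685], [0.0, 0.0, 1.0]]
scene world_to_cam [[0.6442608850443883, -0.7648050928856479, -0.0010401432579956176, -0.36028124065788325], [0.4855812951250193, 0.40799526310263534, 0.7731433703463546, -0.3447489505914659], [-0.5908796136494562, -0.4986111061558765, 0.6342304368220455, -0.5838794356116027], [0.0, 0.0, 0.0, 1.0]]
top mtx [[392.1795717686362, 0.0, 257.6662901831077], [0.0, 392.1795717686362, 191.63117450546858], [0.0, 0.0, 1.0]]
top world_to_cam [[0.020623737447701743, -0.9987643663710838, 0.04521506298851741, -0.044810613438705175], [0.9929233356732143, 0.02575145945303739, 0.11593149620192109, -0.5544248359705748], [-0.11695260120777876, 0.042504150425645544, 0.9922275375473754, -0.8889420688795356], [0.0, 0.0, 0.0, 1.0]]
wrist mtx [[303.71013337000505, 0.0, 254.71445799751558], [0.0, 303.71013337000505, 190.67052005032602], [0.0, 0.0, 1.0]]
wrist tool_from_camera [[-0.0008879775478297193, 0.9657731885394877, 0.25938650657685347, 0.06473690262499344], [0.999999516506329, 0.0009671689116912671, -0.00017768343392332727, 0.0005961504291003283], [-0.0004224724618041177, 0.2593862233862195, -0.965773580418543, -0.14288800279053548], [0.0, 0.0, 0.0, 1.0]]
{'time': 0.1, 'q': array([ 1.0328,  0.522 , -0.0363,  1.5999,  0.0212,  1.0211, -0.1128]), 'dq': array([ 0.0011, -0.0021, -0.0012, -0.0013, -0.001 , -0.0007,  0.0002]), 'tau': array([  0.003 , -92.8488,   1.9839, -37.0533,   0.0182,   0.0053,
         0.0001]), 'tcp_pos': array([ 0.2817, -0.5576,  0.2308]), 'tcp_rot': array([[ 0.8926,  0.4509, -0.0005],
       [ 0.4509, -0.8926,  0.0008],
       [-0.0001, -0.0009, -1.    ]]), 'wrist_force': array([-0.0577, -0.7534,  0.995 ]), 'moment': array([-0.0405,  0.0213, -0.0097]), 'gripper_force': 0.0, 'gripper_width': 0.0857295309673912}
```

View pics/scene.png

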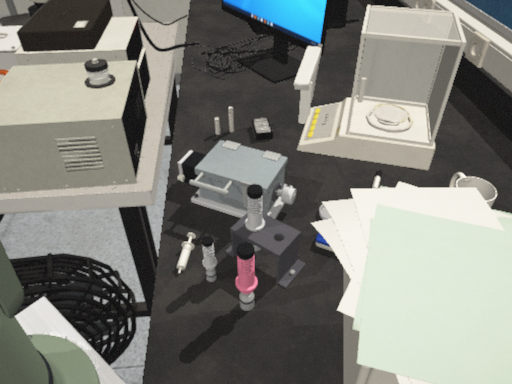

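View pics/top.png

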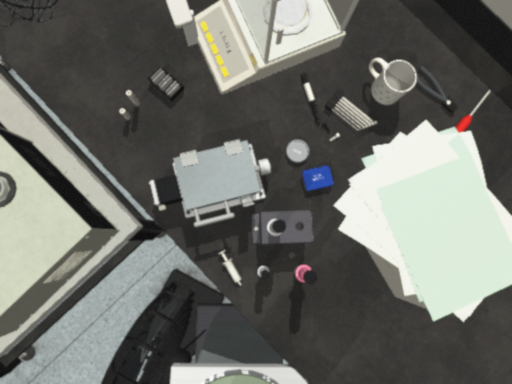

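The top picture shows the drive around (218,178), with the motor left (165,192), the hub right (264,167), and the handle near (215,213). The stand is at (283,227) with a grey gun in it at (277,226). The gun candidates are: grey in the stand at (277,226), small grey at (263,270), and pink at (305,272). The large grey one in the stand fits. I'll confirm it in a crop.

```bash
python3 - <<'E'
import cv2,numpy as np
a=cv2.imread("pics/scene.png");b=cv2.imread("pics/top.png")
cv2.imwrite("pics/c1.png",cv2.resize(b[125:290,140:340],None,fx=3.6,fy=3.6,interpolation=cv2.INTER_CUBIC))
cv2.imwrite("pics/c2.png",cv2.resize(a[130:310,170:320],None,fx=3.3,fy=3.3,interpolation=cv2.INTER_CUBIC))
E
```

```text
(no output)
```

View pics/c1.png

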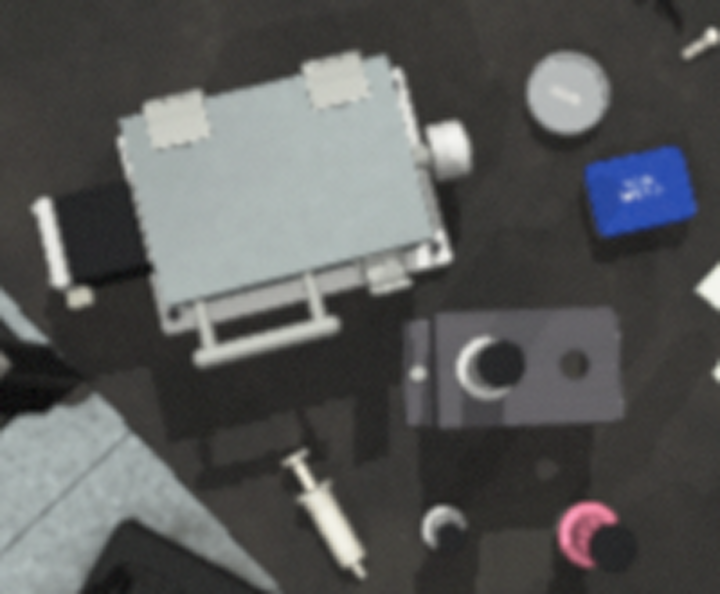

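View pics/c2.png

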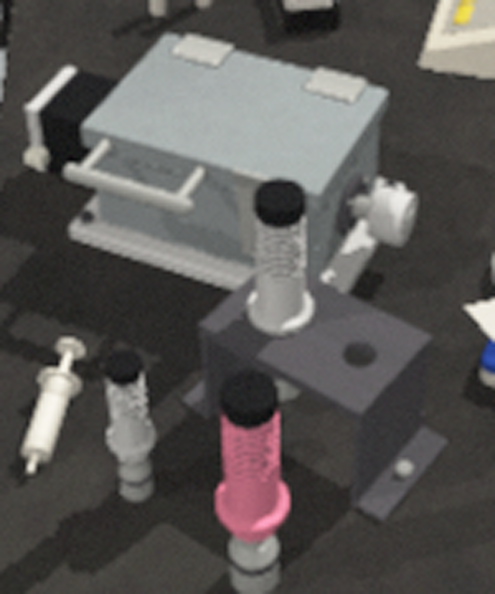

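The crops show the handle ends in c1 at (198,357) and (338,323), the latch blade at about (387,273), and the front base corners at (163,328) and (451,262). The gun cap is at (500,363) and the small empty hole at (574,364). The gun is the large grey one in the stand: it is bigger than the free-standing grey one, and not pink.

```bash
cat > h.py <<'E'
from cell import monitor, vision, ctrl
import cv2,numpy as np
from scipy.optimize import least_squares
np.set_printoptions(precision=4,suppress=True)
C={n:vision.calibration(n) for n in("scene","top","wrist")}
def proj(n,P,s=None):
    P=np.atleast_2d(P).astype(float)
    if n=="wrist":
        T=np.eye(4);T[:3,:3]=s['tcp_rot'];T[:3,3]=s['tcp_pos'];W=np.linalg.inv(T@np.array(C[n]["tool_from_camera"]))
    else: W=np.array(C[n]["world_to_cam"])
    c=P@W[:3,:3].T+W[:3,3]
    p=np.c_[c[:,0],-c[:,1],-c[:,2]]@np.array(C[n]["mtx"]).T
    return p[:,:2]/p[:,2:]
def plane(n,uv,z,s=None):
    return least_squares(lambda q:(proj(n,[q[0],q[1],z],s)[0]-uv),[.5,-.1]).x
def fit(obs,x0,s=None):
    def P(q,p):
        c,sn=np.cos(q[2]),np.sin(q[2]);return [q[0]+c*p[0]-sn*p[1],q[1]+sn*p[0]+c*p[1],p[2]]
    f=lambda q:np.concatenate([proj(n,P(q,p),s)[0]-uv for n,uv,p in obs])
    r=least_squares(f,x0,loss='soft_l1');return r.x,f(r.x).reshape(-1,2)
E
cat > m1.py <<'E'
from h import *
t=lambda u,v:("top",np.array([(u+.5)/3.6-.5+140,(v+.5)/3.6-.5+125]))
s=lambda u,v:("scene",np.array([(u+.5)/3.3-.5+170,(v+.5)/3.3-.5+130]))
obs=[(*t(198,357),(-.094,.07,.089)),(*t(338,323),(-.094,-.01,.089)),(*t(163,330),(-.068,.098,.006)),(*t(452,262),(-.068,-.098,.006)),
(*s(67,171),(-.094,.07,.089)),(*s(191,203),(-.094,-.01,.089)),(*s(70,230),(-.068,.098,.006)),(*t(388,275),(-.077,-.05,.122))]
x,r=fit(obs,[.6,0,0]);print("drive",x);print(r)
obs=[(*t(433,308),(.035,.055,.08)),(*t(615,309),(.035,-.055,.08)),(*t(622,417),(-.035,-.055,.08)),(*t(437,426),(-.035,.055,.08)),(*t(574,364),(0,-.027,.08)),
(*s(432,340),(.035,-.055,.08)),(*s(362,413),(-.035,-.055,.08)),(*s(201,325),(-.035,.055,.08))]
x,r=fit(obs,[.5,-.1,0]);print("stand",x);print(r)
c,sn=np.cos(x[2]),np.sin(x[2]);print("gun from stand",x[0]-sn*.024,x[1]+c*.024)
print("gun cap",plane(*t(500,363),.168),plane(*s(280,192),.168),"collar",plane(*t(487,367),.082))
for k,u in dict(small=(447,537),pink=(611,547),syr=(330,520),dish=(568,93)).items():print(k,plane(*t(*u),.02))
E
python3 m1.py
```

```text
drive [0.5853 0.0615 0.2663]
[[ 0.8344 -0.5868]
 [-2.19   -0.0032]
 [ 0.4719  0.4009]
 [-0.2436 -0.2338]
 [ 1.6159 -0.3302]
 [-1.7889  0.606 ]
 [-0.1788  0.1682]
 [ 0.1062  0.0671]]
stand [ 0.4743 -0.0948  0.0484]
[[ 1.0876  0.845 ]
 [-0.2962 -0.649 ]
 [-0.8776  0.9365]
 [ 0.8898 -0.1421]
 [-0.7454  0.1271]
 [ 0.6313 -0.8707]
 [-0.0279  0.5532]
 [-0.031  -0.6371]]
gun from stand 0.4731832652062416 -0.07085711279960166
gun cap [ 0.4727 -0.0691] [ 0.4731 -0.0694] collar [ 0.4729 -0.0695]
small [ 0.3645 -0.0508]
pink [ 0.3599 -0.1577]
syr [0.374  0.0251]
dish [ 0.6599 -0.1269]
```

Fit: drive at (0.585, 0.0615) with yaw 0.266 rad; gun at (0.473, -0.0695). Next is the latch. I'm writing a helper that converts drive-frame targets into move numbers.

```bash
cat >> h.py <<'E'
D=np.array([.5853,.0615,.2663])
def d2w(p,D=D):
    c,s=np.cos(D[2]),np.sin(D[2]);return np.array([D[0]+c*p[0]-s*p[1],D[1]+s*p[0]+c*p[1],p[2]])
def delta(w,ang=None,s=None):
    "tool shift (mm) to TCP world target w; yaw deg bringing tool x to drive angle ang (deg)"
    s=s or monitor.state();R=s['tcp_rot'];d=R.T@(np.array(w)-s['tcp_pos'])*1000
    cur=np.degrees(np.arctan2(R[1,0],R[0,0])-D[2])
    return d.round(1),None if ang is None else round(((cur-ang+180)%360-180),1)
def st():
    s=monitor.state();print(*[(k,s[k]) for k in('time','tcp_pos','q','wrist_force','gripper_width','gripper_force')]);return s
E
python3 -c "
from h import *
print(delta(d2w([-.052,-.045,.20]),0))"
```

```text
(array([ 490.2, -382. ,   31.1]), np.float64(11.5))
```

Emit:
{"op": "apply_moves", "data": {
  "series": [
    {"tx":41,"ty":-32,"tz":3,"yaw":1,"claw":255},
    {"tx":82,"ty":-64,"tz":6,"yaw":2,"claw":255},
    {"tx":123,"ty":-96,"tz":8,"yaw":3,"claw":255},
    {"tx":164,"ty":-128,"tz":10,"yaw":4,"claw":255},
    {"tx":205,"ty":-160,"tz":13,"yaw":5,"claw":255},
    {"tx":246,"ty":-192,"tz":15,"yaw":6,"claw":255},
    {"tx":287,"ty":-224,"tz":18,"yaw":7,"claw":255},
    {"tx":328,"ty":-256,"tz":21,"yaw":8,"claw":255},
    {"tx":369,"ty":-288,"tz":24,"yaw":9,"claw":255},
    {"tx":410,"ty":-320,"tz":27,"yaw":10,"claw":255},
    {"tx":451,"ty":-352,"tz":29,"yaw":11,"claw":255},
    {"tx":490,"ty":-382,"tz":31,"yaw":11.5,"claw":255}
  ],
  "newtons": 30
}}

```text
time: 1.3
tcp_pos: [0.5378, -0.0139, 0.201]
tcp_rot: [[0.965, 0.263, -0.0], [0.263, -0.965, -0.0], [-0.0, 0.0, -1.0]]
wrist_force: [1.0, 0.3, -0.5]
gripper_width: -0.0
gripper_force: 0.0
```

Emit:
{"op": "apply_moves", "data": {
  "series": [
    {"tx":0,"ty":0,"tz":0,"yaw":0,"claw":255},
    {"tx":0,"ty":0,"tz":0,"yaw":0,"claw":255}
  ]
}}

```text
time: 1.5
tcp_pos: [0.5373, -0.0148, 0.2007]
tcp_rot: [[0.964, 0.266, -0.001], [0.266, -0.964, 0.0], [-0.001, -0.0, -1.0]]
wrist_force: [-0.7, -0.2, 0.0]
gripper_width: -0.0001
gripper_force: 0.0
```

```bash
python3 -c "
from h import *
s=st();im=vision.capture('wrist');cv2.imwrite('pics/w1.png',im[...,::-1]);np.save('w1s.npy',s,allow_pickle=True)
print(delta(d2w([-.052,-.045,.108]),0))
for p in [(-.077,-.038,.122),(-.077,-.062,.122),(-.094,.07,.089),(-.094,-.01,.089)]:print(p,proj('wrist',d2w(p),s))"
```

```text
('time', 1.5) ('tcp_pos', array([ 0.5373, -0.0148,  0.2007])) ('q', array([ 0.0387,  0.424 , -0.161 ,  1.8566,  0.0862,  0.8686, -1.4654])) ('wrist_force', array([-0.7447, -0.2475,  0.0095])) ('gripper_width', -5.8847421991023154e-05) ('gripper_force', 0.0)
(array([ 15.1, -17.2,  92.9]), np.float64(0.1))
(-0.077, -0.038, 0.122) [[223.8614 210.6449]]
(-0.077, -0.062, 0.122) [[255.064  210.7106]]
(-0.094, 0.07, 0.089) [[106.3949 216.5147]]
(-0.094, -0.01, 0.089) [[196.4528 216.7031]]
```

View pics/w1.png

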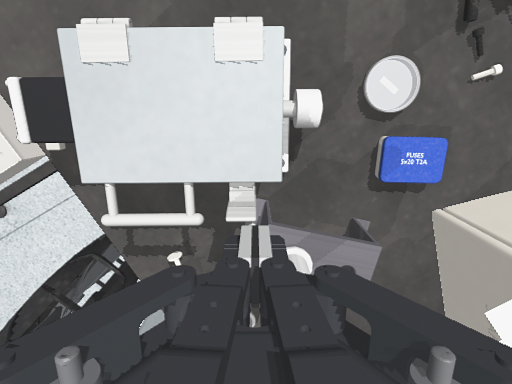

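The wrist view shows the lid shut and the latch blade at (228–255, 183–220), with its tip about 6 mm farther forward than I predicted (latch angle about 0.08). The handle ends are at (103,219) and (203,219), within about 2 mm of the model. I'll hook behind the blade and pull it forward.

Emit:
{"op": "apply_moves", "data": {
  "series": [
    {"tx":14,"ty":-17,"tz":20,"yaw":0,"claw":255},
    {"tx":14,"ty":-17,"tz":55,"yaw":0,"claw":255},
    {"tx":14,"ty":-17,"tz":90,"yaw":0,"claw":255},
    {"tx":14,"ty":-17,"tz":92,"yaw":0,"claw":255},
    {"tx":4,"ty":-17,"tz":93,"yaw":0,"claw":255},
    {"tx":-6,"ty":-17,"tz":94,"yaw":0,"claw":255},
    {"tx":-14,"ty":-17,"tz":95,"yaw":0,"claw":255},
    {"tx":-22,"ty":-17,"tz":96,"yaw":0,"claw":255},
    {"tx":-30,"ty":-17,"tz":98,"yaw":0,"claw":255},
    {"tx":-38,"ty":-17,"tz":100,"yaw":0,"claw":255},
    {"tx":-44,"ty":-17,"tz":100,"yaw":0,"claw":255},
    {"tx":-44,"ty":-17,"tz":100,"yaw":0,"claw":255}
  ]
}}

```text
time: 2.75
tcp_pos: [0.4897, -0.0114, 0.1012]
tcp_rot: [[0.965, 0.264, -0.001], [0.264, -0.965, -0.0], [-0.001, -0.0, -1.0]]
wrist_force: [0.4, 0.1, -0.9]
gripper_width: -0.0002
gripper_force: 0.0
```

Emit:
{"op": "apply_moves", "data": {
  "series": [
    {"tx":0,"ty":0,"tz":0,"yaw":0,"claw":255},
    {"tx":0,"ty":0,"tz":-20,"yaw":0,"claw":255},
    {"tx":0,"ty":0,"tz":-55,"yaw":0,"claw":190},
    {"tx":0,"ty":0,"tz":-85,"yaw":-8,"claw":175},
    {"tx":0,"ty":0,"tz":-85,"yaw":-16,"claw":175}
  ]
}}

```text
time: 3.25
tcp_pos: [0.4925, -0.0108, 0.1897]
tcp_rot: [[0.852, 0.524, 0.005], [0.524, -0.852, -0.0], [0.005, 0.003, -1.0]]
wrist_force: [-0.0, -0.5, -0.5]
gripper_width: 0.0267
gripper_force: 0.0
```

```bash
python3 -c "
from h import *
s=st();im=vision.capture('wrist');cv2.imwrite('pics/w2.png',im[...,::-1])
print(delta(d2w([-.094,.030,.16]),90))"
```

```text
('time', 3.25) ('tcp_pos', array([ 0.4925, -0.0108,  0.1897])) ('q', array([ 0.094 ,  0.3738, -0.2443,  1.9799,  0.125 ,  0.7965, -1.2401])) ('wrist_force', array([-0.0197, -0.5042, -0.4737])) ('gripper_width', 0.02671481145092773) ('gripper_force', 0.0)
(array([ 36.4, -67.6,  28. ]), np.float64(-73.1))
```

View pics/w2.png

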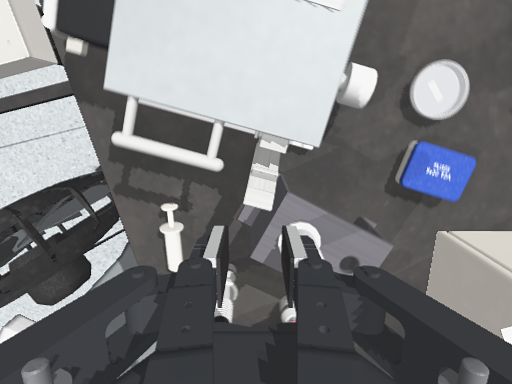

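The wrist view shows the latch lever swung forward, with its tip at about (262,207) and the lid edge at (268,138). The handle ends are at (117,138) and (218,165).

```bash
python3 -c "
from h import *
s=monitor.state()
for a in (.4,.5,.6,.7,.8):print(a,proj('wrist',d2w([-.063-.014*np.cos(a)-.072*np.sin(a),-.05,.05+.072*np.cos(a)-.014*np.sin(a)]),s))
R=np.array([[np.cos(D[2]),-np.sin(D[2])],[np.sin(D[2]),np.cos(D[2])]])
for u in((117,138),(218,165)):print(R.T@(plane('wrist',u,.089,s)-D[:2]))
"
```

```text
0.4 [[261.8777 193.2728]]
0.5 [[259.4819 198.7967]]
0.6 [[257.3649 203.3047]]
0.7 [[255.5367 206.8068]]
0.8 [[254.     209.3323]]
[-0.0994  0.0703]
[-0.0972 -0.0114]
```

Emit:
{"op": "apply_moves", "data": {
  "series": [
    {"tx":5,"ty":-9,"tz":0,"yaw":-8.5,"claw":175},
    {"tx":10,"ty":-18,"tz":0,"yaw":-17,"claw":175},
    {"tx":15,"ty":-27,"tz":0,"yaw":-25,"claw":175},
    {"tx":20,"ty":-36,"tz":0,"yaw":-33,"claw":175},
    {"tx":25,"ty":-45,"tz":5,"yaw":-41,"claw":175},
    {"tx":28,"ty":-54,"tz":10,"yaw":-49,"claw":175},
    {"tx":32,"ty":-63,"tz":15,"yaw":-57,"claw":175},
    {"tx":35,"ty":-67,"tz":20,"yaw":-65,"claw":175},
    {"tx":35,"ty":-67,"tz":25,"yaw":-73,"claw":175},
    {"tx":35,"ty":-67,"tz":28,"yaw":-73,"claw":175},
    {"tx":35,"ty":-67,"tz":28,"yaw":-73,"claw":175}
  ]
}}

```text
time: 4.4
tcp_pos: [0.4854, 0.0642, 0.1576]
tcp_rot: [[-0.241, 0.971, -0.001], [0.971, 0.241, 0.0], [0.0, -0.001, -1.0]]
wrist_force: [0.5, 0.4, 0.2]
gripper_width: 0.0266
gripper_force: 0.0
```

```bash
python3 -c "
from h import *
s=st();im=vision.capture('wrist');cv2.imwrite('pics/w3.png',im[...,::-1])
print(delta(d2w([-.096,.030,.072]),90))"
```

```text
('time', 4.4) ('tcp_pos', array([0.4854, 0.0642, 0.1576])) ('q', array([ 0.1679,  0.4576, -0.544 ,  1.9993,  0.3328,  0.7728, -0.3286])) ('wrist_force', array([0.5344, 0.4084, 0.1654])) ('gripper_width', 0.02659694281055074) ('gripper_force', 0.0)
(array([ 1.1, -0.4, 85.9]), np.float64(-1.3))
```

View pics/w3.png

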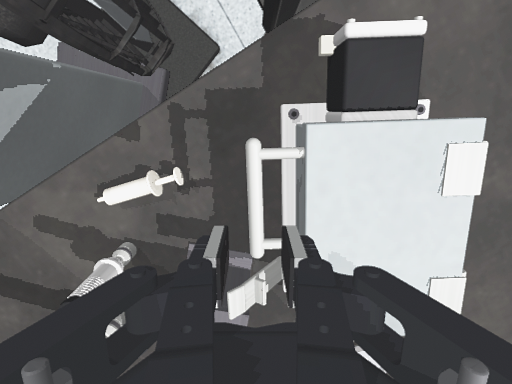

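The bar runs along column 254, centred between the fingers, at rows 140–257. I'll descend and grip.

Emit:
{"op": "apply_moves", "data": {
  "series": [
    {"tx":1,"ty":0,"tz":30,"yaw":-1.3,"claw":175},
    {"tx":1,"ty":0,"tz":60,"yaw":-1.3,"claw":175},
    {"tx":1,"ty":0,"tz":84,"yaw":-1.3,"claw":175},
    {"tx":1,"ty":0,"tz":85,"yaw":-1.3,"claw":175},
    {"tx":1,"ty":0,"tz":85,"yaw":-1.3,"claw":255},
    {"tx":1,"ty":0,"tz":85,"yaw":-1.3,"claw":255},
    {"tx":1,"ty":0,"tz":85,"yaw":-1.3,"claw":255}
  ],
  "newtons": 25
}}

```text
time: 5.15
tcp_pos: [0.4852, 0.0654, 0.0743]
tcp_rot: [[-0.268, 0.963, 0.0], [0.963, 0.268, -0.0], [-0.0, 0.0, -1.0]]
wrist_force: [-5.9, 1.5, -1.3]
gripper_width: 0.0098
gripper_force: 24.5
```

```bash
python3 -c "
from h import *
s=st()
p=lambda t:np.array([157*(1-np.cos(t)),-157*np.sin(t)])
print([p(t).round().astype(int).tolist() for t in np.arange(1,13)*.085])
b=1.02
print([(p(t)-p(b)).round().astype(int).tolist() for t in b+np.arange(1,12)*.077])"
```

```text
('time', 5.15) ('tcp_pos', array([0.4852, 0.0654, 0.0743])) ('q', array([ 0.0958,  0.5918, -0.4639,  2.0554,  0.4621,  0.5949, -0.4177])) ('wrist_force', array([-5.8829,  1.475 , -1.331 ])) ('gripper_width', 0.009841422796199517) ('gripper_force', 24.46334660053253)
[[1, -13], [2, -27], [5, -40], [9, -52], [14, -65], [20, -77], [27, -88], [35, -99], [44, -109], [53, -118], [64, -126], [75, -134]]
[[11, -6], [21, -11], [33, -15], [44, -19], [56, -21], [68, -23], [80, -23], [92, -23], [104, -22], [116, -19], [128, -16]]
```

Emit:
{"op": "apply_moves", "data": {
  "series": [
    {"tx":0,"ty":1,"tz":-13,"yaw":0,"claw":255},
    {"tx":0,"ty":2,"tz":-27,"yaw":0,"claw":255},
    {"tx":0,"ty":5,"tz":-40,"yaw":0,"claw":255},
    {"tx":0,"ty":9,"tz":-52,"yaw":0,"claw":255},
    {"tx":0,"ty":14,"tz":-65,"yaw":0,"claw":255},
    {"tx":0,"ty":20,"tz":-77,"yaw":0,"claw":255},
    {"tx":0,"ty":27,"tz":-88,"yaw":0,"claw":255},
    {"tx":0,"ty":35,"tz":-99,"yaw":0,"claw":255},
    {"tx":0,"ty":44,"tz":-109,"yaw":0,"claw":255},
    {"tx":0,"ty":53,"tz":-118,"yaw":0,"claw":255},
    {"tx":0,"ty":64,"tz":-126,"yaw":0,"claw":255},
    {"tx":0,"ty":75,"tz":-134,"yaw":0,"claw":255}
  ]
}}

```text
time: 6.35
tcp_pos: [0.5575, 0.0859, 0.21]
tcp_rot: [[-0.269, 0.963, 0.001], [0.963, 0.269, 0.0], [0.0, 0.001, -1.0]]
wrist_force: [-1.1, 1.5, -1.8]
gripper_width: 0.0094
gripper_force: 24.5
```

Emit:
{"op": "apply_moves", "data": {
  "series": [
    {"tx":0,"ty":11,"tz":-6,"yaw":0,"claw":255},
    {"tx":0,"ty":21,"tz":-11,"yaw":0,"claw":255},
    {"tx":0,"ty":33,"tz":-15,"yaw":0,"claw":255},
    {"tx":0,"ty":44,"tz":-19,"yaw":0,"claw":255},
    {"tx":0,"ty":56,"tz":-21,"yaw":0,"claw":255},
    {"tx":0,"ty":68,"tz":-23,"yaw":0,"claw":255},
    {"tx":0,"ty":80,"tz":-23,"yaw":0,"claw":255},
    {"tx":0,"ty":92,"tz":-23,"yaw":0,"claw":255},
    {"tx":0,"ty":104,"tz":-22,"yaw":0,"claw":255},
    {"tx":0,"ty":116,"tz":-19,"yaw":0,"claw":255},
    {"tx":0,"ty":122,"tz":-18,"yaw":0,"claw":255},
    {"tx":0,"ty":122,"tz":-18,"yaw":0,"claw":255}
  ]
}}

```text
time: 7.55
tcp_pos: [0.6761, 0.1192, 0.2274]
tcp_rot: [[-0.269, 0.963, 0.003], [0.963, 0.269, 0.002], [0.001, 0.003, -1.0]]
wrist_force: [1.7, 3.1, 8.7]
gripper_width: 0.0097
gripper_force: 26.1
```

Emit:
{"op": "apply_moves", "data": {
  "series": [
    {"tx":0,"ty":0,"tz":0,"yaw":0,"claw":170},
    {"tx":0,"ty":0,"tz":0,"yaw":0,"claw":150},
    {"tx":0,"ty":0,"tz":0,"yaw":0,"claw":140},
    {"tx":0,"ty":0,"tz":-20,"yaw":0,"claw":140},
    {"tx":0,"ty":0,"tz":-50,"yaw":0,"claw":140},
    {"tx":0,"ty":-20,"tz":-70,"yaw":4,"claw":100},
    {"tx":0,"ty":-50,"tz":-80,"yaw":12,"claw":60},
    {"tx":0,"ty":-50,"tz":-80,"yaw":12,"claw":60}
  ]
}}

```text
time: 8.35
tcp_pos: [0.6252, 0.104, 0.3077]
tcp_rot: [[-0.057, 0.998, 0.002], [0.998, 0.057, -0.001], [-0.001, 0.002, -1.0]]
wrist_force: [0.8, 0.1, 0.4]
gripper_width: 0.0654
gripper_force: 0.0
```

```bash
python3 -c "
from h import *
s=st();a=vision.capture('scene');b=vision.capture('top')
cv2.imwrite('pics/s2.png',np.hstack([cv2.resize(a[80:280,150:320],None,fx=2.2,fy=2.2),cv2.resize(b[100:260,140:320],None,fx=2.2,fy=2.75)])[...,::-1])
print(delta([.473,-.0695,.23],0))"
```

```text
('time', 8.35) ('tcp_pos', array([0.6252, 0.104 , 0.3077])) ('q', array([ 0.074 ,  0.5092, -0.5107,  1.463 ,  0.2568,  1.2341, -0.4099])) ('wrist_force', array([0.8436, 0.1134, 0.4442])) ('gripper_width', 0.06544607194498342) ('gripper_force', 0.0)
(array([-163.8, -164.6,   75.9]), np.float64(78.4))
```

View pics/s2.png

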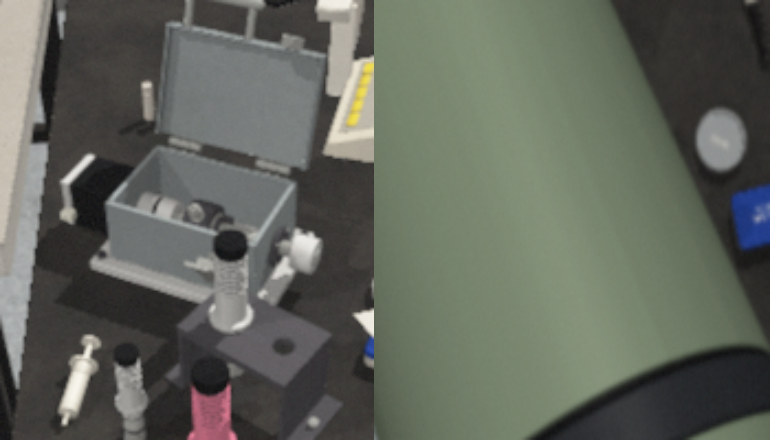

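The scene view shows the lid standing open past upright, with the nipple inside at about crop (210,210) and the gun still in its stand. Now I'll go above the gun.

Emit:
{"op": "apply_moves", "data": {
  "series": [
    {"tx":-18,"ty":-18,"tz":0,"yaw":8,"claw":60},
    {"tx":-36,"ty":-36,"tz":0,"yaw":16,"claw":60},
    {"tx":-54,"ty":-54,"tz":0,"yaw":24,"claw":60},
    {"tx":-72,"ty":-72,"tz":0,"yaw":32,"claw":60},
    {"tx":-90,"ty":-90,"tz":5,"yaw":40,"claw":60},
    {"tx":-108,"ty":-108,"tz":15,"yaw":48,"claw":60},
    {"tx":-126,"ty":-126,"tz":30,"yaw":56,"claw":60},
    {"tx":-144,"ty":-144,"tz":45,"yaw":64,"claw":60},
    {"tx":-164,"ty":-165,"tz":60,"yaw":72,"claw":60},
    {"tx":-164,"ty":-165,"tz":70,"yaw":78.5,"claw":60},
    {"tx":-164,"ty":-165,"tz":75,"yaw":78.5,"claw":60},
    {"tx":-164,"ty":-165,"tz":75,"yaw":78.5,"claw":60}
  ]
}}

```text
time: 9.65
tcp_pos: [0.4729, -0.0686, 0.2296]
tcp_rot: [[0.964, 0.266, -0.001], [0.266, -0.964, 0.0], [-0.001, -0.001, -1.0]]
wrist_force: [0.7, 0.2, 0.2]
gripper_width: 0.0653
gripper_force: 0.0
```

```bash
python3 -c "
from h import *
s=st();im=vision.capture('wrist');
v=cv2.resize(im[40:300,120:420],None,fx=2.2,fy=2.2)
cv2.imwrite('pics/w4.png',v[...,::-1]);np.save('s4.npy',s,allow_pickle=True);cv2.imwrite('pics/w4full.png',im[...,::-1])
print('gun pred cap,collar',proj('wrist',[[.473,-.0695,.168],[.473,-.0695,.082]],s))
n=[-.012,0,.063];e=[-.022,0,.0803];print('nip',proj('wrist',[d2w(n),d2w(e)],s),proj('scene',[d2w(n),d2w(e)]))
print(delta([.473,-.0695,.124],0))"
```

```text
('time', 9.65) ('tcp_pos', array([ 0.4729, -0.0686,  0.2296])) ('q', array([ 0.1992,  0.298 , -0.2195,  1.9683,  0.0821,  0.8849, -1.3651])) ('wrist_force', array([0.6968, 0.1519, 0.1805])) ('gripper_width', 0.0653288118433839) ('gripper_force', 0.0)
gun pred cap,collar [[254.9357 204.3858]
 [254.9039 177.6906]]
nip [[150.7321  35.2483]
 [145.2261  43.1298]] [[239.8934 177.1886]
 [237.6048 173.5855]]
(array([ -0.3,   0.9, 106.1]), np.float64(0.1))
```

View pics/w4.png

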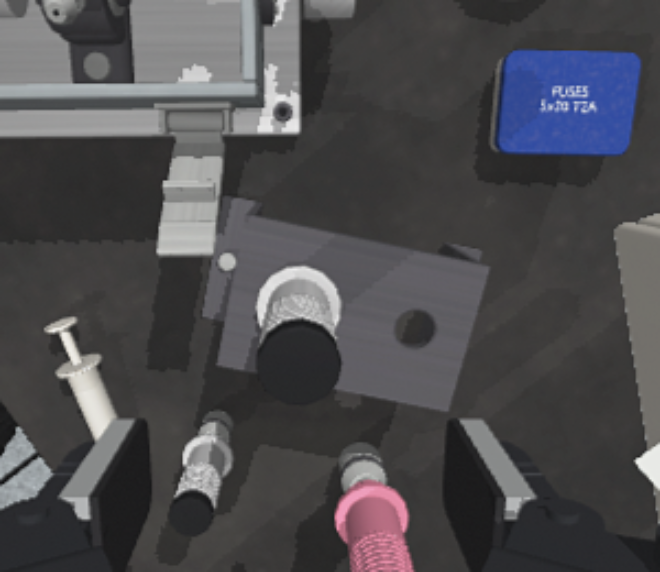

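The wrist crop shows the gun cap at (299,360), which is full-frame (256,204) and within 1 mm of prediction. The nipple head shows at full-frame (148,42), about 3 px right of prediction. I'll descend onto the gun and grip it.

Emit:
{"op": "apply_moves", "data": {
  "series": [
    {"tx":0,"ty":0,"tz":35,"yaw":0,"claw":60},
    {"tx":0,"ty":0,"tz":70,"yaw":0,"claw":60},
    {"tx":0,"ty":0,"tz":105,"yaw":0,"claw":60},
    {"tx":0,"ty":0,"tz":110,"yaw":0,"claw":60},
    {"tx":0,"ty":0,"tz":110,"yaw":0,"claw":255},
    {"tx":0,"ty":0,"tz":110,"yaw":0,"claw":255},
    {"tx":0,"ty":0,"tz":110,"yaw":0,"claw":255},
    {"tx":0,"ty":0,"tz":110,"yaw":0,"claw":255},
    {"tx":0,"ty":0,"tz":110,"yaw":0,"claw":255}
  ],
  "newtons": 40
}}

```text
time: 10.6
tcp_pos: [0.4736, -0.0691, 0.1219]
tcp_rot: [[0.965, 0.261, 0.003], [0.261, -0.965, -0.0], [0.003, 0.001, -1.0]]
wrist_force: [-1.0, 1.8, 5.5]
gripper_width: 0.0273
gripper_force: 38.8
```

Emit:
{"op": "apply_moves", "data": {
  "series": [
    {"tx":0,"ty":0,"tz":-15,"yaw":0,"claw":255},
    {"tx":0,"ty":0,"tz":-30,"yaw":0,"claw":255},
    {"tx":0,"ty":0,"tz":-45,"yaw":0,"claw":255},
    {"tx":0,"ty":0,"tz":-55,"yaw":0,"claw":255},
    {"tx":0,"ty":0,"tz":-57,"yaw":0,"claw":255},
    {"tx":0,"ty":0,"tz":-57,"yaw":0,"claw":255}
  ]
}}

```text
time: 11.2
tcp_pos: [0.4727, -0.0693, 0.1776]
tcp_rot: [[0.965, 0.261, 0.001], [0.261, -0.965, -0.0], [0.001, 0.0, -1.0]]
wrist_force: [-0.1, 0.3, -3.6]
gripper_width: 0.027
gripper_force: 39.9
```

Held at 40 N. Now I'll tilt the gun 30° in the pads by levering the coupler's end against the hole rim with a light grip.

Emit:
{"op": "apply_moves", "data": {
  "series": [
    {"tx":-3,"ty":0,"tz":0,"yaw":0,"claw":255},
    {"tx":-8,"ty":0,"tz":0,"yaw":0,"claw":255},
    {"tx":-14,"ty":0,"tz":0,"yaw":0,"claw":255},
    {"tx":-20,"ty":0,"tz":0,"yaw":0,"claw":255},
    {"tx":-26,"ty":0,"tz":0,"yaw":0,"claw":255},
    {"tx":-32,"ty":0,"tz":1,"yaw":0,"claw":255},
    {"tx":-38,"ty":0,"tz":2,"yaw":0,"claw":255},
    {"tx":-44,"ty":0,"tz":3,"yaw":0,"claw":255},
    {"tx":-50,"ty":0,"tz":5,"yaw":0,"claw":255},
    {"tx":-56,"ty":0,"tz":7,"yaw":0,"claw":255},
    {"tx":-63,"ty":0,"tz":9,"yaw":0,"claw":255},
    {"tx":-63,"ty":0,"tz":9,"yaw":0,"claw":255}
  ],
  "newtons": 22
}}

```text
time: 12.4
tcp_pos: [0.4105, -0.086, 0.1679]
tcp_rot: [[0.966, 0.26, -0.001], [0.26, -0.966, -0.0], [-0.001, -0.0, -1.0]]
wrist_force: [2.7, 0.3, -1.4]
gripper_width: 0.027
gripper_force: 42.2
```

```bash
python3 -c "
from h import *
s=st();a=vision.capture('scene');b=vision.capture('wrist')
cv2.imwrite('pics/s5.png',np.hstack([cv2.resize(a[120:280,170:300],(400,492)),cv2.resize(b[100:300,170:330],(400,492))])[...,::-1])
np.save('s5.npy',s,allow_pickle=True)"
```

```text
('time', 12.4) ('tcp_pos', array([ 0.4105, -0.086 ,  0.1679])) ('q', array([ 0.243 ,  0.3038, -0.2138,  2.1687,  0.1015,  0.6794, -1.3481])) ('wrist_force', array([ 2.6827,  0.2588, -1.4314])) ('gripper_width', 0.027011744552142548) ('gripper_force', 42.20829784870148)
```

View pics/s5.png

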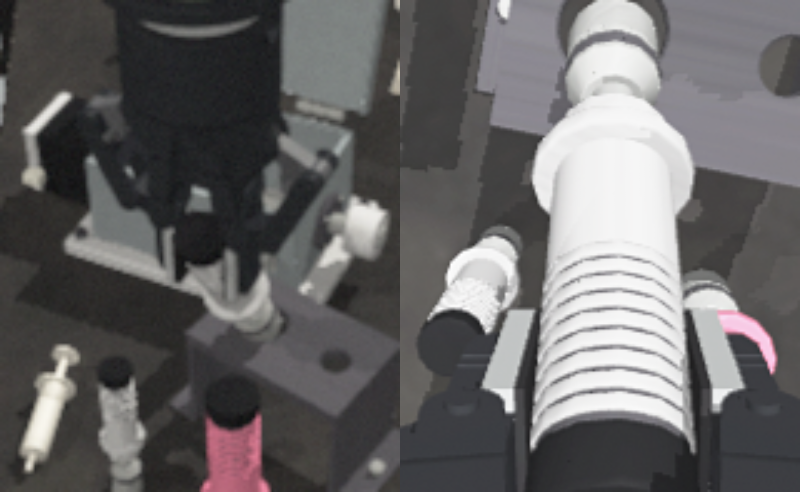

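The gun is tilted to about 30° in the pads: the collar is at full-frame (256,167), which matches a 30° prediction, and the coupler leans on the hole rim. That was my last picture view, so from here on I measure numerically only. I'll lift clear and move to where the nipple is visible beside the gun.

```bash
python3 -c "
from h import *
print(delta(d2w([-.05,-.055,.25]),0),delta(d2w([-.05,-.055,.21]),0))"
```

```text
(array([156.5, -41.8, -82.1]), np.float64(-0.2)) (array([156.5, -41.7, -42.1]), np.float64(-0.2))
```

Emit:
{"op": "apply_moves", "data": {
  "series": [
    {"tx":0,"ty":0,"tz":0,"yaw":0,"claw":255},
    {"tx":0,"ty":0,"tz":-25,"yaw":0,"claw":255},
    {"tx":0,"ty":0,"tz":-55,"yaw":0,"claw":255},
    {"tx":0,"ty":0,"tz":-80,"yaw":0,"claw":255},
    {"tx":25,"ty":-8,"tz":-82,"yaw":0,"claw":255},
    {"tx":60,"ty":-16,"tz":-82,"yaw":0,"claw":255},
    {"tx":95,"ty":-26,"tz":-82,"yaw":0,"claw":255},
    {"tx":130,"ty":-36,"tz":-75,"yaw":0,"claw":255},
    {"tx":156,"ty":-42,"tz":-60,"yaw":0,"claw":255},
    {"tx":156,"ty":-42,"tz":-45,"yaw":0,"claw":255},
    {"tx":156,"ty":-42,"tz":-42,"yaw":0,"claw":255},
    {"tx":156,"ty":-42,"tz":-42,"yaw":0,"claw":255}
  ],
  "newtons": 80
}}

```text
time: 13.7
tcp_pos: [0.5506, -0.0047, 0.2098]
tcp_rot: [[0.966, 0.26, -0.002], [0.26, -0.966, -0.0], [-0.002, -0.0, -1.0]]
wrist_force: [0.1, -0.2, -2.7]
gripper_width: 0.0261
gripper_force: 79.5
```

```bash
cat > nip.py <<'E'
from h import *
import sys
s=monitor.state();im=vision.capture('wrist');np.save('s6.npy',s,allow_pickle=True);cv2.imwrite('w6.png',im[...,::-1])
print(s['time'],s['tcp_pos'],s['gripper_force'])
g=cv2.cvtColor(im,cv2.COLOR_RGB2GRAY)
pt=lambda k:d2w([-.012-.5*k,0,.063+.866*k])
for k in(0,.013,.02):print(k,proj('wrist',pt(k),s)[0])
u,v=proj('wrist',pt(.015),s)[0].round().astype(int)
print(u,v);w=g[v-26:v+28:2,u-30:u+32:2]
print('\n'.join(' '.join('%3d'%x for x in r) for r in w))
E
python3 nip.py
```

```text
13.7 [ 0.5506 -0.0047  0.2098] 79.46127891540527
0 [195.6849 137.5682]
0.013 [193.761  145.9083]
0.02 [192.6714 150.6318]
193 147
195 116 147 151 150 158 151  93 112  97  97  98  98  96  95  95  96  94  99  97  95  96  96  57 164  91  87  75 150 148 161
190 117 153 154 154 173 160  96 111  98  99  99  98  95  97  95  96  98  97  97  98  99  99  58 164  94  91  76 156 153 155
207 116 154 157 156 164 175  97 137  98  99  97  96  96  96  99  98  97  98  99  99 101 101  59 159  98  89  79 159 156 178
221 116 147 151 150 173 182  93 110  97  96  94  94  94  96  96  96  97  97  98  98  99  99  62 156  98  85  61 151 148 148
224 117 140 144 143 168 176  96 105  92  94  94  94  95  95  95  96  96  97  98  97  96  97  64 152 100  82  65 143 141 142
224 129 125 132 131 134 162  98 133  93  92  95  94  93  94  93  94  96  96  96  95  96  97  71 148 101  79  69 124 126 141
219 136 120 110 109 116 128  93  88  94  94  93  93  92 112 137 136 129  89  81  83  82  84  76 140 109  75  72  73 139 135
211 170 119 119 117 185 195 154  79  91  91  91  91 132 168 172 173 141 138 101  78  81  82  75  99 11
[... 1677 characters left out ...]
 190 189 191 129  79  84  80 116 154 152 155 110  85  86  87  81  63 186 188 187
187 187 187 187 187 187 187 186 186 186 186 186 187 187 186  73  74  73  72  80  91  81  72  74  75  73  67  98 186 186 172
189 188 190 189 190 190 191 192 192 192 193 193 193 193 194 191 181 187 189 189 189 189 190 190 189 189 190 197 196 196 171
130 126 121 121 122 122 122 120 118 118 117 115 115 116 115 116 114 113 112 110 109 109 109 109 110 109 107 105 104 103 166
100 101 100 101 100 101 101 100 101 101 100 101 105 106 105 104 103 106  98  98  97 156 156 157 136 103 148 157 157 155 215
165 165 165 166 165 165 165 165 164 165 164 150 102 104 104 104 103 149 165 164 162 160 161 161 162 162 161 161 163 165 223
```

```bash
python3 -c "
from h import *
s=np.load('s6.npy',allow_pickle=True).item();g=cv2.imread('w6.png',0)
for p in((-.055,0,.084),(-.052,0,.084),(-.068,0,.008)):print(p,proj('wrist',d2w(p),s)[0])
print('col180',g[160:196,180]);print('col200',g[160:196,200])
print(g[138:161,183:205])"
```

```text
(-0.055, 0, 0.084) [193.9424 187.298 ]
(-0.052, 0, 0.084) [193.7577 184.1085]
(-0.068, 0, 0.008) [207.1498 181.7602]
col180 [191 193 186 189 189 186 187 192 187 117 101 100 156 165 161 162 163 161
 161 161 160 159 156 203 229 228 224 224 223 120  64  63  64  63  63  64]
col200 [151 153 153 149 102  73  57 189 166 110 100  98 157 164 164 161 160 163
 163 163 163 162 149 220 230 227 224 225 201  92  58  62  64  63  63  62]
[[ 89  89  90  88  83 162 173 172 153 145 142 140 141 139 133 130 139 141
  142 131  91  78]
 [ 87  87  88  87 101 165 176 167 144 141 140 141 141 138 132 127 129 141
  145 140  98  77]
 [ 85  88  88  86 107 166 174 151 137 135 137 139 139 136 130 124 116 132
  141 143 107  78]
 [ 84  87  86  85  85 158 166 144 143 157 164 139 128 130 126 122 112 124
  136 141 102  77]
 [ 83  84  86  84  78 120 177 202 220 232 230 221 211 202 155 120 104 130
  138 140  93  71]
 [ 93  80  83  80  80 200 231 233 235 238 236 235 234 235 217 164 114 131
  140 136  87  69]
 [111  76  77  74 181 226 232 233 235 237 236 235 235 234 231 219 171 141
  141 106  73  68]
 [146  89  71 139 208 22
[... 764 characters left out ...]
0 156 171 176 149 109  88  85
   94 129 127 112]
 [188 189 188 188 188 190 198 202 196 160 165 192 198 202 127  83  99 141
  151 155 154 154]
 [189 189 189 189 189 189 191 197 203 200 201 204 207 153  91  94 145 158
  158 157 157 158]
 [187 186 187 186 186 187 189 167 133 126 149 146 118  89  88 141 156 155
  154 154 154 154]
 [185 186 185 187 186 186 189 163  97  77  91  89  79  78  90 146 153 152
  152 152 152 153]
 [189 189 190 190 190 191 192 165  96  74  79  81  81  79 113 147 152 151
  150 151 152 151]
 [190 190 190 190 190 191 192 193 109  75  81  82  81  78 109 147 151 151
  151 151 151 151]
 [191 192 192 192 192 191 194 199 112  74  81  83  83  79 108 149 152 151
  152 152 152 152]]
```

```bash
python3 -c "
from h import *
g=cv2.imread('w6.png',0)
print('col256 rows 80..200',g[80:200,256])
for r in (104,112,120,140,150,158,164,168,172): print(r,g[r,222:292:2])"
```

```text
col256 rows 80..200 [220 222 223 224 222 221 222 224 223 223 223 223 223 224 224 225 202 195
 200 196 221 224 220 217 220 221 222 223 223 222 222 229 187 124 119 122
 121 222 230 243 243 243 243 243 243 244 244 242 242 244 235 188 177 178
 221 223 223 221 240 241 241 242 244 238 241 243 245 245 246 245 242 238
 237 237 235 234 238 242 243 243 243 243 243 243 243 243 243 243 243 243
 243 243 243 243 243 243 243 243 243 243 243 243 243 243 243 243 242 242
 242 242 242 242 242 242 242 242 243 239 238 241]
104 [198 198 198 197 197 197 196 196 195 195 179 188 205 210 217 219 215 220
 220 218 216 215 219 187 198 107 105 170 210 221 154 101 247 244 245]
112 [194 194 194 194 194 194 194 194 143 171 189 199 190 220 221 228 217 187
 232 229 222 218 209 199 187 115 105 190 226 228 149 132 158 229 245]
120 [143 152 153 153 152 152 153 153 163  95  98 170 226 237 239 239 240 243
 242 241 234 220 175 104 117 150 106 190 225 228 139 138 144 231 230]
140 [190 190 190 190 190 190 191 190 145 154 197 215 232 238 240 239 239 241
 242 242 241 242 196 160 148 128 104 195 226 228 120  75 175 189 193]
150 [185 185 185 184 184 185 224 228 235 239 244 244 242 243 243 243 243 242
 222 217 245 247 247 246 245 243 243 230 225 227 170 185 185 185 187]
158 [188 189 182 217 242 238 233 233 232 233 233 236 239 240 241 243 243 243
 242 244 245 245 229 217 218 218 219 219 230 239 233 198 191 191 196]
164 [188 192 238 234 233 232 232 219 227 234 237 239 239 240 241 243 243 243
 242 243 245 245 244 243 241 238 227 215 217 217 217 229 186 187 191]
168 [137 225 233 233 233 229 201 219 228 234 238 239 239 240 241 243 243 243
 241 243 244 245 244 243 241 238 231 226 212 213 213 217 199 245 247]
172 [154 234 234 231 230 180 204 221 229 235 238 239 239 240 241 243 243 243
 241 243 244 245 244 243 241 238 231 227 201 211 211 213 219 201 246]
```

The gun is still at 30°: the coupler end is at row 96 against 96.5 predicted. The nipple lies about 1.6 mm nearer the front than the model says. Next I'll move onto the nipple axis at 32 mm out.

```bash
cat >> h.py <<'E'
def tgt(k,dx=0,dy=0): return d2w([-.0136-.5*k-.062+dx,.0003+dy,.063+.866*k+.087])
def ax():
    s=monitor.state();f=s['wrist_force'];xd=np.array([np.cos(D[2]),np.sin(D[2]),0]);yd=np.array([-xd[1],xd[0],0])
    p=s['tcp_pos'];k=((p-tgt(0))@(-.5*xd+np.array([0,0,.866])))*1000
    print('t',s['time'],'k',round(k,1),'axial',round(f@(-.5*xd+np.array([0,0,.866])),1),'perp',round(f@(.866*xd+np.array([0,0,.5])),1),'y',round(f@yd,1),'grip',round(s['gripper_force'],1),'M',s['moment'])
E
python3 -c "
from h import *
print(delta(tgt(.032),0));ax()"
```

```text
(array([-41.2, -55.1,  32.8]), np.float64(-0.2))
t 13.75 k 39.9 axial -3.2 perp -1.3 y 0.2 grip 79.5 M [ 0.013   0.1004 -0.025 ]
```

Emit:
{"op": "apply_moves", "data": {
  "series": [
    {"tx":-12,"ty":-15,"tz":0,"yaw":0,"claw":255},
    {"tx":-26,"ty":-35,"tz":0,"yaw":0,"claw":255},
    {"tx":-41,"ty":-55,"tz":0,"yaw":0,"claw":255},
    {"tx":-41,"ty":-55,"tz":10,"yaw":0,"claw":255},
    {"tx":-41,"ty":-55,"tz":22,"yaw":0,"claw":255},
    {"tx":-41,"ty":-55,"tz":33,"yaw":0,"claw":255},
    {"tx":-41,"ty":-55,"tz":33,"yaw":0,"claw":255},
    {"tx":-41,"ty":-55,"tz":33,"yaw":0,"claw":255}
  ]
}}

```text
time: 14.55
tcp_pos: [0.4976, 0.0376, 0.1769]
tcp_rot: [[0.966, 0.26, -0.001], [0.26, -0.966, -0.0], [-0.001, -0.0, -1.0]]
wrist_force: [-0.1, 0.5, -2.5]
gripper_width: 0.0266
gripper_force: 79.5
```

```bash
python3 -c "
from h import *
print(delta(tgt(.032),0),delta(tgt(.015),0));ax()"
```

```text
(array([-0.7, -0.3, -0.8]), np.float64(-0.2)) (array([ 7.8, -0.3, 13.9]), np.float64(-0.2))
t 14.55 k 31.0 axial -2.2 perp -1.2 y 0.6 grip 79.5 M [-0.0549  0.0698 -0.0071]
```

Emit:
{"op": "apply_moves", "data": {
  "series": [
    {"tx":1,"ty":0,"tz":2.5,"yaw":0,"claw":255},
    {"tx":2.5,"ty":0,"tz":5.5,"yaw":0,"claw":255},
    {"tx":4,"ty":0,"tz":8.5,"yaw":0,"claw":255},
    {"tx":6,"ty":0,"tz":11.5,"yaw":0,"claw":255},
    {"tx":7.5,"ty":0,"tz":14,"yaw":0,"claw":255},
    {"tx":7.5,"ty":0,"tz":14,"yaw":0,"claw":255},
    {"tx":7.5,"ty":0,"tz":14,"yaw":0,"claw":255}
  ]
}}

```text
time: 15.25
tcp_pos: [0.5049, 0.0401, 0.1632]
tcp_rot: [[0.965, 0.261, 0.0], [0.261, -0.965, 0.0], [0.0, -0.0, -1.0]]
wrist_force: [0.3, 1.0, -2.0]
gripper_width: 0.0261
gripper_force: 79.5
```

```bash
python3 -c "
from h import *
print(delta(tgt(.015),0),delta(tgt(.006),0));ax()"
```

```text
(array([0.1, 0.2, 0.2]), np.float64(-0.1)) (array([4.6, 0.2, 8. ]), np.float64(-0.1))
t 15.25 k 15.3 axial -2.0 perp -0.6 y 0.9 grip 79.5 M [ 0.2408 -0.1752 -0.0003]
```

Emit:
{"op": "apply_moves", "data": {
  "series": [
    {"tx":1,"ty":0,"tz":2,"yaw":0,"claw":255},
    {"tx":2,"ty":0,"tz":3.5,"yaw":0,"claw":255},
    {"tx":3,"ty":0,"tz":5,"yaw":0,"claw":255},
    {"tx":3.5,"ty":0,"tz":6,"yaw":0,"claw":255},
    {"tx":3.5,"ty":0,"tz":6,"yaw":0,"claw":255}
  ]
}}

```text
time: 15.75
tcp_pos: [0.5082, 0.041, 0.157]
tcp_rot: [[0.965, 0.261, -0.0], [0.261, -0.965, 0.0], [-0.0, -0.0, -1.0]]
wrist_force: [2.1, 1.9, -5.4]
gripper_width: 0.0268
gripper_force: 79.5
```

```bash
python3 -c "
from h import *
ax()"
```

```text
t 15.75 k 8.1 axial -6.0 perp -0.6 y 1.3 grip 79.5 M [ 0.4484 -0.3963  0.0053]
```

Emit:
{"op": "apply_moves", "data": {
  "series": [
    {"tx":1,"ty":0,"tz":2,"yaw":0,"claw":255},
    {"tx":2,"ty":0,"tz":3.5,"yaw":0,"claw":255},
    {"tx":3,"ty":0,"tz":5,"yaw":0,"claw":255},
    {"tx":3,"ty":0,"tz":5,"yaw":0,"claw":255}
  ]
}}

```text
time: 16.15
tcp_pos: [0.5108, 0.0415, 0.1522]
tcp_rot: [[0.966, 0.26, -0.001], [0.26, -0.966, -0.0], [-0.001, 0.0, -1.0]]
wrist_force: [-5.1, -0.4, 8.1]
gripper_width: 0.0264
gripper_force: 80.1
```

```bash
python3 -c "
from h import *
ax()"
```

```text
t 16.15 k 2.7 axial 9.5 perp -0.3 y 1.0 grip 80.1 M [0.063  1.0518 0.086 ]
```

The readings suggest the coupler was drawn onto the nipple and the pump spring is now loaded. I'll push on.

Emit:
{"op": "apply_moves", "data": {
  "series": [
    {"tx":1,"ty":0,"tz":1.7,"yaw":0,"claw":255},
    {"tx":2,"ty":0,"tz":3.5,"yaw":0,"claw":255},
    {"tx":3,"ty":0,"tz":5.2,"yaw":0,"claw":255},
    {"tx":4,"ty":0,"tz":6.9,"yaw":0,"claw":255},
    {"tx":4,"ty":0,"tz":6.9,"yaw":0,"claw":255},
    {"tx":4,"ty":0,"tz":6.9,"yaw":0,"claw":255}
  ]
}}

```text
time: 16.75
tcp_pos: [0.5144, 0.0426, 0.1456]
tcp_rot: [[0.965, 0.26, -0.001], [0.26, -0.965, -0.0], [-0.001, 0.0, -1.0]]
wrist_force: [-7.7, -0.3, 9.7]
gripper_width: 0.0264
gripper_force: 80.4
```

```bash
python3 -c "
from h import *
ax()"
```

```text
t 16.75 k -5.0 axial 12.1 perp -1.7 y 1.7 grip 80.4 M [-0.0014  1.5226  0.0825]
```

Emit:
{"op": "apply_moves", "data": {
  "series": [
    {"tx":0.5,"ty":0,"tz":0.9,"yaw":0,"claw":255},
    {"tx":1,"ty":0,"tz":1.7,"yaw":0,"claw":255},
    {"tx":1.5,"ty":0,"tz":2.6,"yaw":0,"claw":255},
    {"tx":1.5,"ty":0,"tz":2.6,"yaw":0,"claw":255},
    {"tx":1.5,"ty":0,"tz":2.6,"yaw":0,"claw":255}
  ]
}}

```text
time: 17.25
tcp_pos: [0.5156, 0.0428, 0.1433]
tcp_rot: [[0.966, 0.26, -0.001], [0.26, -0.966, -0.001], [-0.001, 0.0, -1.0]]
wrist_force: [-12.4, -2.1, 20.6]
gripper_width: 0.0263
gripper_force: 82.6
```

```bash
python3 -c "
from h import *
ax();ax();s=monitor.state();im=vision.capture('wrist');cv2.imwrite('w7.png',im[...,::-1]);np.save('s7.npy',s,allow_pickle=True)
g=cv2.imread('w7.png',0);print(g[80:200,256])
for r in(100,104,108,112,116,120,128,140): print(r,g[r,222:292:2])
a=vision.capture('scene');cv2.imwrite('sc7.png',a[...,::-1])"
```

```text
t 17.25 k -7.5 axial 24.1 perp -0.5 y 1.3 grip 82.6 M [-0.141   2.5396  0.1198]
t 17.25 k -7.5 axial 24.1 perp -0.5 y 1.3 grip 82.6 M [-0.141   2.5396  0.1198]
[ 86  88  89  89  91  91  90  91  91  90  91  93  94  92  94  95  98  98
  99  96  97  95  97  87  84  83  81  87 135 140 135 131 133 134 129 221
 225 223 213 221 225 217 134 115 122 120 141 224 230 240 240 240 240 241
 241 241 242 239 240 240 241 243 244 236 241 243 244 245 246 245 242 238
 237 236 235 233 239 242 242 242 242 242 242 242 242 242 242 242 242 242
 242 242 242 242 242 242 242 242 242 242 242 242 242 242 242 242 242 242
 242 242 242 242 242 242 242 242 243 238 235 240]
100 [169 176 117 101  95 192  96 100  99  96  94  96  96  95  96  97  97  97
  96  98  98  98  98  98  99  75 156  90  88 105 155 153 153 153 153]
104 [174 174 127  96  91 183  90  93  94  94  93  94  96  95  95  87  84  84
  84  84  84  85  84  84  84  68 159  84  82 100 147 146 146 146 146]
108 [158 162 134  90  88 175  96  90  91  93  93  93  90  66  94 113 131 135
 119  80  79  81  81  81  82  67 157  77  79 108 133 130 130 130 130]
112 [117 119 109  84  84 163 100  90  91  89 105 137 139 139 139 139 134 133
 133 131 128 128 131  78  81  67 147  72  72 128 159 159 158 158 158]
116 [189 189 195  86  73 154 102  88  86 131 134 184 213 211 218 220 222 225
 218 221 222 213 146 121 123  59 135  59  56 184 191 191 191 190 190]
120 [191 191 191 192 194 174  98  84 124 182 192 201 215 228 215 226 229 225
 226 223 217 213 210 203 131  81 124 191 189 188 189 188 189 188 189]
128 [191 190 191 191 191 190 197 119 171 100  99 106 185 221 222 221 224 230
 225 221 193 117 109 109 163 165 186 190 190 190 189 189 189 189 190]
140 [182 182 182 183 183 183 183 173 195 213 211 224 232 238 238 238 239 241
 241 241 240 240 226 219 215 209  88 187 184 185 185 186 186 186 185]
```

Emit:
{"op": "apply_moves", "data": {
  "series": [
    {"tx":-0.4,"ty":0,"tz":-0.7,"yaw":0,"claw":255},
    {"tx":-0.4,"ty":0,"tz":-0.7,"yaw":0,"claw":255},
    {"tx":-0.4,"ty":0,"tz":-0.7,"yaw":0,"claw":255},
    {"tx":-0.4,"ty":0,"tz":-0.7,"yaw":0,"claw":255},
    {"tx":-0.4,"ty":0,"tz":-0.7,"yaw":0,"claw":255}
  ]
}}

```text
time: 17.85
tcp_pos: [0.5154, 0.0428, 0.1437]
tcp_rot: [[0.965, 0.26, -0.001], [0.26, -0.965, -0.0], [-0.001, 0.0, -1.0]]
wrist_force: [-8.6, -1.1, 12.3]
gripper_width: 0.0266
gripper_force: 81.5
```

```bash
python3 -c "
from h import *
ax()
a=cv2.cvtColor(cv2.imread('pics/s2.png')[:, :374],cv2.COLOR_BGR2GRAY);a=cv2.resize(a,(170,200));b=cv2.imread('sc7.png',0)[80:280,150:320]
print(a[20:80:6,110:160:4]);print(b[20:80:6,110:160:4])"
```

```text
t 17.85 k -7.1 axial 15.0 perp -1.3 y 1.2 grip 81.5 M [-0.0861  1.5712  0.0719]
[[107 112 139 157 134 133 118  73  59  64 147 176 176]
 [125 124 125 116 112 107 108 108 112 118 181 178 178]
 [125 124 125 125 126 124 111 108 112  97 173 174 172]
 [126 124 129 127 126 124 128 126 121  78 176 178 221]
 [125 125 125 124 124 128 127 125 123  60  62 105 216]
 [121 126 123 126 125 127 124 126 112  61  59 216 181]
 [123 123 128 126 125 126 129 125  95  63  99 212 182]
 [124 125 124 128 127 127 129 126  76  63 212 222 222]
 [120 125 126 125 127 128 127 125  64  90 171 169 169]
 [ 66  63 143 136 110 119 125 114  56  54  53  50  54]]
[[105 108 139 163 138 137 139  71  60  64 154 178 181]
 [125 128 127 118 115 112 108 108 123 132 190 182 181]
 [130 126 125 127 128 128 127 130 129  97 182 179 176]
 [127 126 127 127 125 126 131 127 128  80 180 179 227]
 [128 125 125 126 127 129 130 128 124  55  62  89 220]
 [125 130 124 127 127 129 126 127 112  58  58 222 184]
 [127 128 127 129 129 125 130 126 100  65  95 216 186]
 [127 128 127 128 128 131 130 129  78  61 218 225 223]
 [122 127 126 127 131 131 129 131  64  91 172 173 172]
 [ 68  65 150 142 108 122 130 118  56  57  54  51  59]]
```

The lid is unchanged, the pump bottomed and then eased slightly, and the axial load is about 17 N against the spring. The coupler pulled itself onto the nipple during the approach. Handing in.

```bash
python3 -c "
from cell import ctrl
print(ctrl.finish_job())"
```

```text
the job is handed in; nothing more can be done
None
```

The job is handed in at about 18 s, with no verdict returned: latch swung clear, lid standing open, and the gun held on the leaning nipple with its pump pressed to about the full 12 mm; the snap was judged from force readings and position, not seen directly.

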